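Slide the two-hole sample plate onto the instrument's locating pins

TASK

On the low instrument, take the plate that has two big round holes by its black grip and slide it sideways off its ledge, keeping it low rather than lifting it away, until its holes drop over the two pins of the sunken stage and it lies flat on the stage floor. Let go of it, and leave the plate with the four small holes where it is.

Things in the scene. Friction and masses are not known exactly. Their poses are not given: they have to be found in the camera images.
- holder_grip (a point): Plate to fit: aluminium, 160 x 100 x 8 mm, 0.35 kg, two 28 mm through-holes on its long centre line, 55 mm either side of the middle. Starts flat on either ledge; fits either way round. Point: in its upright central black grip bar (50 mm along x, 18 mm thick along y, top 58 mm above the plate's underside), 38 mm above the underside. x along the long side, z up. Tips if pushed off unheld.
- drain_grip (a point): The other plate, to be left alone, on the other ledge: same size, metal, black grip bar and axes, but with four 12 mm holes near its corners and no big ones. Point: in its grip bar, 38 mm above its underside.
- stage (a point): Point on the sunken stage floor (55 mm above the bench), midway between two fixed steel pins at x = +55 and -55 mm. Pins taper from 24 mm diameter at the foot to 8 mm at the tip, 19 mm above the floor; a plate let go up to 8 mm off is guided home. x along the pins, y from ledge to ledge, z up. The grip point of the plate is 38 mm above this point when home, 58 mm on a ledge.
- unit: The fixed white instrument, 240 mm deep (x) and 470 mm wide (y). The sunken stage is its middle 150 mm, open at both x ends; on either side (+y and -y) a flat grey metal ledge 160 mm wide, its top 75 mm above the bench and 20 mm above the stage floor, so a plate slid at ledge height just clears the pins. Origin: centre of the underside, on the bench; axes as the stage's.
Not all that is in view belongs to the job. What is shaped like the part that bears holder_grip but green or yellow is not meant.

How it is judged:
By the outcome, as a careful person would: the job done as asked, in the order asked, and still so for the second after the job is handed in, with the robot touching nothing.
It also fails if it takes over 35 s, if anything falls off the work surface, if the arm or the gripper's body presses on something with over 40 N, if the wrist force passes 120 N, or if a joint passes its speed limit or range.

ROBOT

A 7-joint arm with a two-finger parallel gripper is mounted at the origin on the work surface. World frame = base frame: x ahead of the robot, y to its left, z up, the work surface at z = 0. Lengths are in m, angles in degrees, forces in N, time in s.
With the tool pointing down it reaches from about 0.35 to 0.9 m from the base axis. Payload 7.2 kg.
Tool frame: the origin (TCP) lies midway between the tips of the shut fingers; the grasp point (between the pads) lies 19 mm behind it; z points along the fingers, y is the direction in which the jaws open and shut (so a half turn about z gives the same grasp; the last joint's range is limited). The gripper opens to 85 mm and grips with 20 to 120 N. Pads are 22 mm wide; open, the fingers measure 114 mm over their backs; the gripper's body (76 mm by 85 mm) begins 54 mm behind the grasp point. The pads swing forward as they close: fully open they stand 13 mm farther back than shut.
Start: joints at [-76.272, 23.554, -0.728, 91.456, 0.321, 64.991, -4.71], TCP at [0.189, 0.596, 0.231] pointing down, gripper open.
Joint ranges: [-169.25, 169.25], [-16.82, 113.86], [-84.01, 82.57], [7.8, 145.47], [-59.2, 239.2], [7.22, 106.19], [-163.78, 163.78]. Speed limits (degrees/s): [136.94, 136.94, 172.46, 172.46, 180, 180, 180].

INTERFACE

Orientations are given as [roll, pitch, yaw] about the fixed x, y, z axes, in that order (R = Rz(yaw) Ry(pitch) Rx(roll)).
In Python, from plant import env gives the robot as it stands.
- The arm moves only by the tool send_rows, never from a script. Its argument "increments" is a list of rows, each an object with "gripper": the closure, from -1 (fully open) to 1 (shut); "dp": the shift along the world's x, y, z as a fraction of full scale, a list of three; "twist": the turn, a rotation vector about the world's x, y, z as a fraction of full scale, a list of three. A call has exactly 8 rows; each row is the pose to reach, as a shift and turn from the pose measured when the call began, turning the shorter way round; what a row does not reach only later rows make up. Full scale, the value 1, is 0.1 m for a shift and pi rad for a turn. A row lasts 1/12 s, in which the tool goes at most 41.7 mm and 7.16 degrees, less where a joint would pass 70% of its speed; a pose out of reach is approached as far as the arm can. A call with a number of a shift or a turn outside -1 to 1 is refused whole. A call with a gripper value outside its range is refused whole. The fingers move at their own pace and stop on an object; "squeeze" is the grip in N (left out, the last holds). Time passes only in rows, so rows that repeat a pose let the fingers close, or fill a call up. It gives the time, the measured TCP pose, the force and the opening at its end, in the units of the state.
- env.get_state(): the state, without advancing time (a new reading comes with each control period).
- env.snapshot(name): name is "scene" or "top"; returns a dict with "color" (400x640x3 uint8, blue, green, red), "intrinsics" (3x3 intrinsics, pixels), "rvec" (rotation vector, rad) and "tvec" (3), from world to camera coordinates, as OpenCV has them. Camera axes: x right, y down, z forward; pixel columns grow to the right and rows downward; lengths in m; the calibration is good to about 2 mm. A picture is of the moment at which its call begins. There is no depth.
- env.job_done(): hands the job in, once; it reports no verdict.
The state is a dict: "time_s": time; "joint_positions": joint angles; "qd": joint speeds; "joint_torque": joint torques, N m; "eef_pos": TCP position; "tcp_rot": TCP orientation; "ft_force": force on the tool from outside, world axes, zero at the start; "moment": the same for the moment, N m; "width": opening from 0.0 (shut) to 1.0 (fully open).
Only numpy, scipy, OpenCV 4.12 (cv2) and the standard library are available. Lean on these libraries where they do the work, as an engineer would, in place of code of your own. Each camera call takes 0.05 s, during which the arm holds its last target. There are 200 camera calls.

## Working session

There is one attempt and no reset: what is moved stays moved. The work goes in short steps, Python scripts to look and compute and a tool call to move; the robot and the scene stay as the last step left them, time stands still between calls to the robot, and variables do not carry over. Pictures are saved under pics/ and viewed, about 8 in all and at most 12, crops included, and the job is handed in when it is done.

Besides the shell and the picture viewer there is one more tool, called after "Call:" as a command line: name --argument value ..., lists and objects as JSON in quotes. send_rows: Moves the arm, as the interface text tells. Its arguments: {"type":"object","properties":{"increments":{"type":"array"},"squeeze":{"type":"number"}},"required":["increments"]}

```bash
mkdir -p pics; cat > h.py <<'E'
import numpy as np, cv2
from plant import env
def snap(n,f):
    s=env.snapshot(n); cv2.imwrite('pics/'+f,s['color']); np.savez('pics/'+f+'.npz',**s); return s
def ray(s,px,z):
    R=cv2.Rodrigues(np.array(s['rvec'],float))[0]; t=np.array(s['tvec'],float).ravel()
    K=np.array(s['intrinsics'],float)
    p=np.atleast_2d(np.array(px,float)); d=(R.T@np.linalg.inv(K)@np.c_[p,np.ones(len(p))].T).T
    c=-R.T@t
    return c+d*((z-c[2])/d[:,2])[:,None]
def proj(s,P):
    return cv2.projectPoints(np.atleast_2d(np.array(P,float)),np.array(s['rvec'],float),np.array(s['tvec'],float),np.array(s['intrinsics'],float),None)[0][:,0]
E
python3 - <<'E'
from h import *
for n in('top','scene'):
    s=snap(n,n+'0.png'); R=cv2.Rodrigues(np.array(s['rvec'],float))[0]; print(n,-R.T@np.array(s['tvec']).ravel())
print(env.get_state())
E
```

```text
top [ 0.36824397 -0.05119172  0.9368527 ]
scene [ 0.8225612  -0.4323872   0.79397598]
{'time_s': 0.1, 'joint_positions': array([-76.27145395,  23.59634408,  -0.72829545,  91.49944134,
         0.32053617,  64.98873139,  -4.71022162]), 'qd': array([ 0.11196403, -0.14962604,  0.02991781, -0.19705086, -0.02792714,
       -0.05504134, -0.02516579]), 'joint_torque': array([ 3.00760868e-03, -6.01821113e+01,  6.84330203e-01, -3.00090730e+01,
        1.40606792e-02,  6.35304386e-03, -4.13632350e-06]), 'eef_pos': array([0.189258  , 0.59519534, 0.23052591]), 'tcp_rot': array([-1.79917705e+02,  5.53538332e-03,  1.62364585e+02]), 'ft_force': array([-0.03956455, -0.82991665, -0.12532394]), 'moment': array([-0.00071855, -0.00747804,  0.03310836]), 'width': 0.9999386953108095}
```

View pics/top0.png

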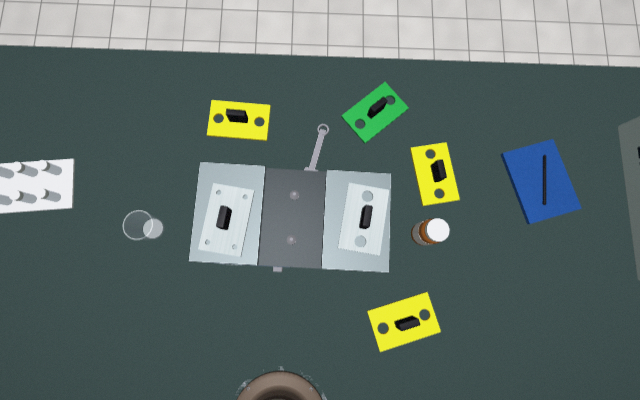

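View pics/scene0.png

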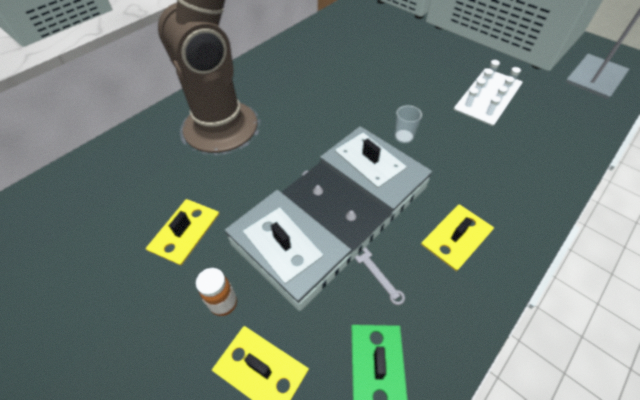

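The top view shows the two-hole plate on the right ledge (−y side), with its holes at about (367,196) and (361,241) and its grip at (366,216). The pins are at (294,195) and (291,240), and the four-hole plate is on the left ledge. The scene view agrees.

```bash
cat > meas.py <<'E'
from h import *
def run(f):
    s=dict(np.load('pics/'+f+'.npz')); im=s['color']; g=cv2.cvtColor(im,cv2.COLOR_BGR2GRAY)
    print('gray plate',g[228,372-15:372+20].tolist(),'ledge',g[200,330:336],'floor',g[215,280:284])
    cs,_=cv2.findContours(((g>205)*255).astype('u1'),cv2.RETR_EXTERNAL,cv2.CHAIN_APPROX_NONE)
    for c in cs:
        if cv2.contourArea(c)>1500:
            P=ray(s,c[:,0],0.083)[:,:2].astype('f4'); r=cv2.minAreaRect(P); print('rect',r, cv2.boundingRect(c))
    return s,im,g
if __name__=='__main__':
    s,im,g=run('top0.png')
    print('pins base',ray(s,[[294,195],[291,240]],.065))
    print('holes',ray(s,[[367.5,196],[361,241]],.083))
    print('unit corners',ray(s,[[201,162],[391,173],[389,272],[190,262]],.075))
    cv2.imwrite('pics/c1.png',cv2.resize(im[155:280,185:400],None,fx=3.7,fy=3.7,interpolation=cv2.INTER_CUBIC))
E
python3 meas.py
```

```text
gray plate [221, 218, 200, 149, 143, 104, 61, 53, 18, 95, 184, 200, 220, 218, 217, 223, 220, 222, 223, 222, 224, 223, 223, 219, 224, 222, 215, 177, 175, 176, 174, 174, 188, 93, 77] ledge [188 186 187 184 185 187] floor [111 113 110 113]
rect ((0.24443292617797852, -0.28059566020965576), (0.08952119946479797, 0.14544986188411713), 17.88087272644043) (368, 293, 72, 58)
rect ((0.4779968857765198, -0.18975281715393066), (0.09902434796094894, 0.15970225632190704), 80.99763488769531) (338, 183, 51, 72)
rect ((0.46888360381126404, 0.1361401230096817), (0.09904377907514572, 0.16104595363140106), 81.20181274414062) (198, 183, 56, 74)
rect ((0.5389377474784851, 0.586158037185669), (0.12028580158948898, 0.16793756186962128), 6.345918655395508) (0, 159, 73, 54)
rect ((0.5939241647720337, -0.36455783247947693), (0.14433632791042328, 0.0901108831167221), 10.527926445007324) (411, 143, 48, 62)
rect ((0.7167291641235352, 0.12082920968532562), (0.1452881395816803, 0.08912893384695053), 86.75521087646484) (207, 101, 63, 38)
pins base [[ 0.53356887 -0.02166152  0.065     ]
 [ 0.42379092 -0.01777451  0.065     ]]
holes [[ 0.5322221  -0.19915384  0.083     ]
 [ 0.42387382 -0.18323118  0.083     ]]
unit corners [[ 0.60772381  0.206748    0.075     ]
 [ 0.59293495 -0.25900889  0.075     ]
 [ 0.35325349 -0.25040881  0.075     ]
 [ 0.36718122  0.21441341  0.075     ]]
```

View pics/c1.png

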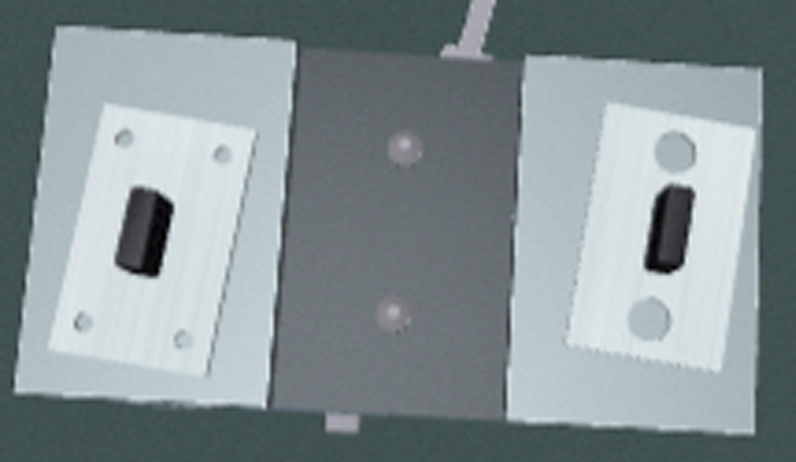

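Call:
send_rows --increments '[{"gripper": -1,"dp": [0.1,-0.1,0],"twist": [0,0,0]},{"gripper": -1,"dp": [0.25,-0.25,0],"twist": [0,0,0.01]},{"gripper": -1,"dp": [0.4,-0.4,0],"twist": [0,0,0.02]},{"gripper": -1,"dp": [0.55,-0.55,0],"twist": [0,0,0.03]},{"gripper": -1,"dp": [0.7,-0.7,0],"twist": [0,0,0.04]},{"gripper": -1,"dp": [0.85,-0.85,0],"twist": [0,0,0.049]},{"gripper": -1,"dp": [1,-1,0],"twist": [0,0,0.049]},{"gripper": -1,"dp": [1,-1,0],"twist": [0,0,0.049]}]'

```text
time_s: 0.77
eef_pos: [0.2942, 0.4905, 0.2304]
tcp_rot: [-179.8, 0.1, 170.8]
ft_force: [0.6, -0.3, 1.4]
width: 0.998
```

Call:
send_rows --increments '[{"gripper": -1,"dp": [0.13,-0.13,0],"twist": [0,0,0]},{"gripper": -1,"dp": [0.27,-0.27,0],"twist": [0,0,0]},{"gripper": -1,"dp": [0.4,-0.4,0],"twist": [0,0,0]},{"gripper": -1,"dp": [0.55,-0.55,0],"twist": [0,0,0]},{"gripper": -1,"dp": [0.7,-0.7,0],"twist": [0,0,0]},{"gripper": -1,"dp": [0.85,-0.85,0],"twist": [0,0,0]},{"gripper": -1,"dp": [1,-1,0],"twist": [0,0,0]},{"gripper": -1,"dp": [1,-1,0],"twist": [0,0,0]}]'

```text
time_s: 1.43
eef_pos: [0.3979, 0.3859, 0.2303]
tcp_rot: [-179.7, 0.2, 170.5]
ft_force: [0.7, -0.7, 0.3]
width: 0.999
```

Call:
send_rows --increments '[{"gripper": -1,"dp": [0.13,-0.13,0],"twist": [0,0,0]},{"gripper": -1,"dp": [0.27,-0.27,0],"twist": [0,0,0]},{"gripper": -1,"dp": [0.4,-0.4,0],"twist": [0,0,0]},{"gripper": -1,"dp": [0.55,-0.55,0],"twist": [0,0,0]},{"gripper": -1,"dp": [0.7,-0.7,0],"twist": [0,0,0]},{"gripper": -1,"dp": [0.85,-0.85,0],"twist": [0,0,0]},{"gripper": -1,"dp": [0.9,-1,0],"twist": [0,0,0]},{"gripper": -1,"dp": [0.9,-1,0],"twist": [0,0,0]}]'

```text
time_s: 2.1
eef_pos: [0.4895, 0.2818, 0.2302]
tcp_rot: [-179.6, 0.3, 170.2]
ft_force: [0.4, -0.7, -0.8]
width: 1.001
```

Call:
send_rows --increments '[{"gripper": -1,"dp": [0,-0.2,0],"twist": [0,0,0]},{"gripper": -1,"dp": [0,-0.4,0],"twist": [0,0,0]},{"gripper": -1,"dp": [0,-0.6,0],"twist": [0,0,0]},{"gripper": -1,"dp": [0,-0.8,0],"twist": [0,0,0]},{"gripper": -1,"dp": [0,-1,0],"twist": [0,0,0]},{"gripper": -1,"dp": [0,-1,0],"twist": [0,0,0]},{"gripper": -1,"dp": [0,-1,0],"twist": [0,0,0]},{"gripper": -1,"dp": [0,-1,0],"twist": [0,0,0]}]'

```text
time_s: 2.77
eef_pos: [0.4891, 0.1831, 0.2302]
tcp_rot: [-179.6, 0.3, 170.2]
ft_force: [0.4, 0.9, -0.9]
width: 1.002
```

Call:
send_rows --increments '[{"gripper": -1,"dp": [0,-0.15,0],"twist": [0,0,0]},{"gripper": -1,"dp": [0,-0.3,0],"twist": [0,0,0]},{"gripper": -1,"dp": [0,-0.45,0],"twist": [0,0,0]},{"gripper": -1,"dp": [0,-0.6,0],"twist": [0,0,0]},{"gripper": -1,"dp": [0,-0.75,0],"twist": [0,0,0]},{"gripper": -1,"dp": [0,-0.9,0],"twist": [0,0,0]},{"gripper": -1,"dp": [0,-1,0],"twist": [0,0,0]},{"gripper": -1,"dp": [0,-1,0],"twist": [0,0,0]}]'

```text
time_s: 3.43
eef_pos: [0.4892, 0.082, 0.2302]
tcp_rot: [-179.6, 0.3, 170.1]
ft_force: [-0.0, 0.5, 0.1]
width: 0.999
```

Call:
send_rows --increments '[{"gripper": -1,"dp": [0,-0.15,0],"twist": [0,0,0]},{"gripper": -1,"dp": [0,-0.3,0],"twist": [0,0,0]},{"gripper": -1,"dp": [0,-0.45,0],"twist": [0,0,0]},{"gripper": -1,"dp": [0,-0.6,0],"twist": [0,0,0]},{"gripper": -1,"dp": [0,-0.75,0],"twist": [0,0,0]},{"gripper": -1,"dp": [0,-0.9,0],"twist": [0,0,0]},{"gripper": -1,"dp": [0,-1,0],"twist": [0,0,0]},{"gripper": -1,"dp": [0,-1,0],"twist": [0,0,0]}]'

```text
time_s: 4.1
eef_pos: [0.4893, -0.0189, 0.2303]
tcp_rot: [-179.6, 0.3, 170.1]
ft_force: [0.5, -0.1, -1.1]
width: 1.001
```

Call:
send_rows --increments '[{"gripper": -1,"dp": [0,-0.15,0],"twist": [0,0,0]},{"gripper": -1,"dp": [0,-0.3,0],"twist": [0,0,0]},{"gripper": -1,"dp": [0,-0.45,0],"twist": [0,0,0]},{"gripper": -1,"dp": [-0.05,-0.6,0],"twist": [0,0,0]},{"gripper": -1,"dp": [-0.1,-0.75,0],"twist": [0,0,0]},{"gripper": -1,"dp": [-0.1,-0.9,0],"twist": [0,0,0]},{"gripper": -1,"dp": [-0.1,-1,0],"twist": [0,0,0]},{"gripper": -1,"dp": [-0.1,-1,0],"twist": [0,0,0]}]'

```text
time_s: 4.77
eef_pos: [0.4796, -0.1199, 0.2303]
tcp_rot: [-179.6, 0.3, 170.0]
ft_force: [0.8, 0.8, -0.4]
width: 1.0
```

Call:
send_rows --increments '[{"gripper": -1,"dp": [0,-0.15,0],"twist": [0,0,0]},{"gripper": -1,"dp": [0,-0.3,0],"twist": [0.0025,0.0012,0.0067]},{"gripper": -1,"dp": [-0.016,-0.45,0],"twist": [0.0025,0.0012,0.0067]},{"gripper": -1,"dp": [-0.016,-0.6,-0.1],"twist": [0.0025,0.0012,0.0067]},{"gripper": -1,"dp": [-0.016,-0.7,-0.3],"twist": [0.0025,0.0012,0.0067]},{"gripper": -1,"dp": [-0.016,-0.7,-0.5],"twist": [0.0025,0.0012,0.0067]},{"gripper": -1,"dp": [-0.016,-0.7,-0.6],"twist": [0.0025,0.0012,0.0067]},{"gripper": -1,"dp": [-0.016,-0.7,-0.6],"twist": [0.0025,0.0012,0.0067]}]'

```text
time_s: 5.43
eef_pos: [0.4772, -0.188, 0.1681]
tcp_rot: [180.0, -0.2, 171.3]
ft_force: [-0.1, -0.1, -0.2]
width: 1.003
```

```bash
python3 - <<'E'
from h import *
s=snap('scene','s1.png'); im=s['color']
print(env.get_state()['eef_pos'],env.get_state()['tcp_rot'])
cv2.imwrite('pics/s1c.png',cv2.resize(im[120:320,180:440],None,fx=3,fy=3,interpolation=cv2.INTER_CUBIC))
E
```

```text
[ 0.47789615 -0.18838178  0.16950997] [-1.79992305e+02 -1.14198339e-01  1.71254462e+02]
```

View pics/s1c.png

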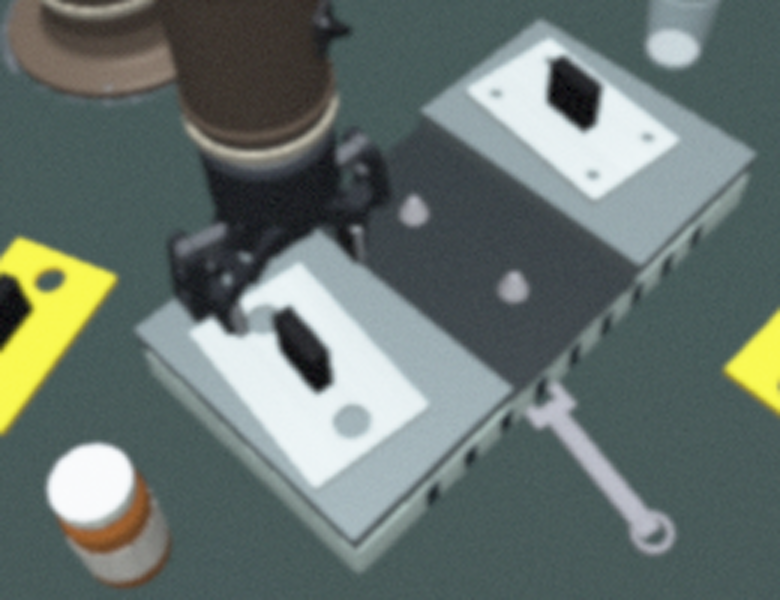

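The scene crop shows the open fingers at about (235,315) and (357,240), either side of and above the black bar at (303,350). They're aligned, so I'm going down.

Call:
send_rows --increments '[{"gripper": -1,"dp": [0,-0.02,-0.13],"twist": [0,0,0]},{"gripper": -1,"dp": [0,-0.02,-0.26],"twist": [0,0,0]},{"gripper": -1,"dp": [0,-0.02,-0.4],"twist": [0,0,0]},{"gripper": -1,"dp": [0,-0.02,-0.52],"twist": [0,0,0]},{"gripper": -1,"dp": [0,-0.02,-0.64],"twist": [0,0,0]},{"gripper": -1,"dp": [0,-0.02,-0.74],"twist": [0,0,0]},{"gripper": -1,"dp": [0,-0.02,-0.74],"twist": [0,0,0]},{"gripper": -1,"dp": [0,-0.02,-0.74],"twist": [0,0,0]}]'

```text
time_s: 6.15
eef_pos: [0.4783, -0.19, 0.0959]
tcp_rot: [180.0, -0.1, 171.3]
ft_force: [0.6, 0.2, -0.5]
width: 0.997
```

Call:
send_rows --increments '[{"gripper": 0,"dp": [0,0,0],"twist": [0,0,0]},{"gripper": 0.3,"dp": [0,0,0],"twist": [0,0,0]},{"gripper": 0.5,"dp": [0,0,0],"twist": [0,0,0]},{"gripper": 0.6,"dp": [0,0,0],"twist": [0,0,0]},{"gripper": 0.7,"dp": [0,0,0],"twist": [0,0,0]},{"gripper": 0.8,"dp": [0,0,0],"twist": [0,0,0]},{"gripper": 1,"dp": [0,0,0],"twist": [0,0,0]},{"gripper": 1,"dp": [0,0,0],"twist": [0,0,0]}]' --squeeze 60

```text
time_s: 6.82
eef_pos: [0.4785, -0.1902, 0.0963]
tcp_rot: [-180.0, -0.1, 171.3]
ft_force: [-0.7, -0.6, 6.6]
width: 0.205
```

Call:
send_rows --increments '[{"gripper": 1,"dp": [0,0,0],"twist": [0,0,0]},{"gripper": 1,"dp": [0,0,0],"twist": [0,0,0]},{"gripper": 1,"dp": [0,0,0],"twist": [0,0,0]},{"gripper": 1,"dp": [0,0,0],"twist": [0,0,0]},{"gripper": 1,"dp": [0,0,0],"twist": [0,0,0]},{"gripper": 1,"dp": [0,0,0],"twist": [0,0,0]},{"gripper": 1,"dp": [0,0,0],"twist": [0,0,0]},{"gripper": 1,"dp": [0,0,0],"twist": [0,0,0]}]'

```text
time_s: 7.48
eef_pos: [0.4785, -0.1903, 0.0963]
tcp_rot: [-180.0, -0.1, 171.3]
ft_force: [-0.3, 0.1, 2.4]
width: 0.204
```

Call:
send_rows --increments '[{"gripper": 1,"dp": [0,0,0.012],"twist": [0,0,0]},{"gripper": 1,"dp": [0,0.08,0.012],"twist": [0,0,0.005]},{"gripper": 1,"dp": [0,0.2,0.012],"twist": [0,0,0.01]},{"gripper": 1,"dp": [0,0.33,0.012],"twist": [0,0,0.016]},{"gripper": 1,"dp": [0,0.46,0.012],"twist": [0,0,0.022]},{"gripper": 1,"dp": [0,0.58,0.012],"twist": [0,0,0.03]},{"gripper": 1,"dp": [0,0.68,0.012],"twist": [0,0,0.038]},{"gripper": 1,"dp": [0,0.7,0.012],"twist": [0,0,0.038]}]'

```text
time_s: 8.15
eef_pos: [0.4786, -0.1173, 0.0974]
tcp_rot: [179.9, -0.1, 178.4]
ft_force: [0.1, 0.4, -3.9]
width: 0.203
```

Call:
send_rows --increments '[{"gripper": 1,"dp": [0.01,0.12,0],"twist": [0,0,0]},{"gripper": 1,"dp": [0.01,0.25,0],"twist": [0,0,0]},{"gripper": 1,"dp": [0.01,0.4,0],"twist": [0,0,0]},{"gripper": 1,"dp": [0.01,0.55,0],"twist": [0,0,0]},{"gripper": 1,"dp": [0.01,0.7,0],"twist": [0,0,0]},{"gripper": 1,"dp": [0.01,0.83,0],"twist": [0,0,0]},{"gripper": 1,"dp": [0.01,0.93,0],"twist": [0,0,0]},{"gripper": 1,"dp": [0.01,0.96,0],"twist": [0,0,0]}]'

```text
time_s: 8.82
eef_pos: [0.4797, -0.0196, 0.0975]
tcp_rot: [179.9, -0.1, 178.6]
ft_force: [-0.5, 0.3, -3.2]
width: 0.206
```

```bash
python3 - <<'E'
from h import *
st=env.get_state();print(st['eef_pos'],st['tcp_rot'],st['ft_force'])
s=snap('scene','s2.png'); im=s['color']
cv2.imwrite('pics/s2c.png',cv2.resize(im[120:320,200:460],None,fx=3,fy=3,interpolation=cv2.INTER_CUBIC))
E
```

```text
[ 0.47973726 -0.01963134  0.09747456] [ 1.79914095e+02 -8.11608581e-02  1.78551529e+02] [-0.48357428  0.33657962 -3.2293137 ]
```

View pics/s2c.png

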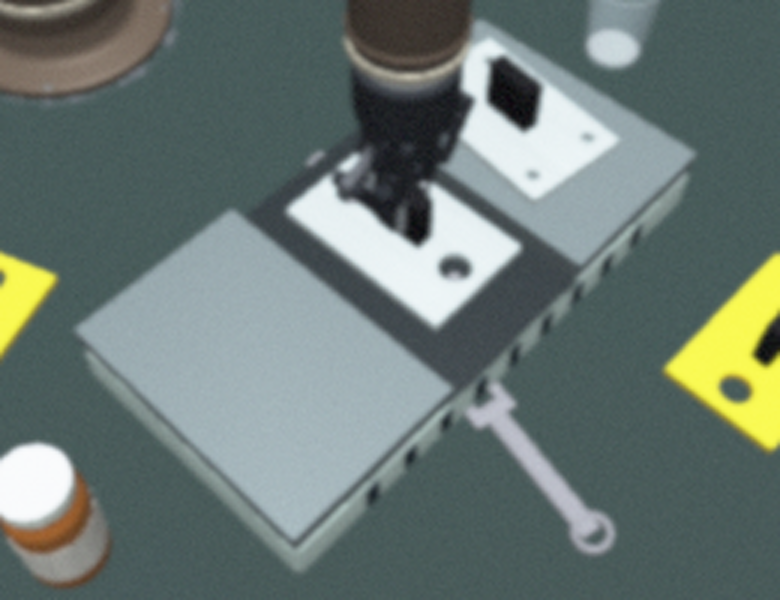

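The crop shows the plate over the stage, with the near pin's tip inside the visible hole at (455,267). Lowering now.

Call:
send_rows --increments '[{"gripper": 1,"dp": [0,-0.01,-0.02],"twist": [0,0,-0.002]},{"gripper": 1,"dp": [0,-0.01,-0.05],"twist": [0,0,-0.002]},{"gripper": 1,"dp": [0,-0.01,-0.08],"twist": [0,0,-0.002]},{"gripper": 1,"dp": [0,-0.01,-0.11],"twist": [0,0,-0.002]},{"gripper": 1,"dp": [0,-0.01,-0.14],"twist": [0,0,-0.002]},{"gripper": 1,"dp": [0,-0.01,-0.16],"twist": [0,0,-0.002]},{"gripper": 1,"dp": [0,-0.01,-0.18],"twist": [0,0,-0.002]},{"gripper": 1,"dp": [0,-0.01,-0.18],"twist": [0,0,-0.002]}]'

```text
time_s: 9.53
eef_pos: [0.4794, -0.0211, 0.079]
tcp_rot: [179.9, -0.1, 178.2]
ft_force: [-0.1, 0.6, -3.5]
width: 0.202
```

Call:
send_rows --increments '[{"gripper": 1,"dp": [0,0,-0.005],"twist": [0,0,0]},{"gripper": 1,"dp": [0,0,-0.01],"twist": [0,0,0]},{"gripper": 1,"dp": [0,0,-0.015],"twist": [0,0,0]},{"gripper": 1,"dp": [0,0,-0.02],"twist": [0,0,0]},{"gripper": 1,"dp": [0,0,-0.025],"twist": [0,0,0]},{"gripper": 1,"dp": [0,0,-0.028],"twist": [0,0,0]},{"gripper": 1,"dp": [0,0,-0.028],"twist": [0,0,0]},{"gripper": 1,"dp": [0,0,-0.028],"twist": [0,0,0]}]'

```text
time_s: 10.2
eef_pos: [0.4795, -0.021, 0.0763]
tcp_rot: [179.9, -0.1, 178.2]
ft_force: [-0.7, 0.7, -1.1]
width: 0.198
```

Floor contact: the load has come off, and the height is exactly 20 mm below where the plate was gripped on the ledge. I'll release it with a partial opening.

Call:
send_rows --increments '[{"gripper": 0.4,"dp": [0,0,0],"twist": [0,0,0]},{"gripper": 0.2,"dp": [0,0,0],"twist": [0,0,0]},{"gripper": 0,"dp": [0,0,0],"twist": [0,0,0]},{"gripper": 0,"dp": [0,0,0],"twist": [0,0,0]},{"gripper": 0,"dp": [0,0,0],"twist": [0,0,0]},{"gripper": 0,"dp": [0,0,0],"twist": [0,0,0]},{"gripper": 0,"dp": [0,0,0],"twist": [0,0,0]},{"gripper": 0,"dp": [0,0,0],"twist": [0,0,0]}]'

```text
time_s: 10.87
eef_pos: [0.4795, -0.021, 0.0763]
tcp_rot: [179.9, -0.1, 178.2]
ft_force: [0.3, -0.5, -0.6]
width: 0.499
```

Call:
send_rows --increments '[{"gripper": 0,"dp": [0,0,0.1],"twist": [0,0,0]},{"gripper": 0,"dp": [0,0,0.22],"twist": [0,0,0]},{"gripper": 0,"dp": [0,0,0.35],"twist": [0,0,0]},{"gripper": 0,"dp": [0,0,0.5],"twist": [0,0,0]},{"gripper": 0,"dp": [0,0,0.65],"twist": [0,0,0]},{"gripper": 0,"dp": [0,0,0.8],"twist": [0,0,0]},{"gripper": 0,"dp": [0,0,0.95],"twist": [0,0,0]},{"gripper": 0,"dp": [0,0,1],"twist": [0,0,0]}]'

```text
time_s: 11.53
eef_pos: [0.4805, -0.0212, 0.1789]
tcp_rot: [179.9, 0.1, 178.2]
ft_force: [0.1, 0.6, 0.1]
width: 0.501
```

Call:
send_rows --increments '[{"gripper": 0,"dp": [0,-0.15,0.1],"twist": [0,0,0]},{"gripper": 0,"dp": [0,-0.3,0.2],"twist": [0,0,0]},{"gripper": 0,"dp": [0,-0.45,0.3],"twist": [0,0,0]},{"gripper": 0,"dp": [0,-0.6,0.4],"twist": [0,0,0]},{"gripper": 0,"dp": [0,-0.75,0.5],"twist": [0,0,0]},{"gripper": 0,"dp": [0,-0.9,0.5],"twist": [0,0,0]},{"gripper": 0,"dp": [0,-1,0.5],"twist": [0,0,0]},{"gripper": 0,"dp": [0,-1,0.5],"twist": [0,0,0]}]'

```text
time_s: 12.2
eef_pos: [0.4801, -0.1233, 0.2289]
tcp_rot: [179.9, 0.1, 178.0]
ft_force: [-0.5, 0.1, 0.0]
width: 0.498
```

Call:
send_rows --increments '[{"gripper": 0,"dp": [0,-0.15,0],"twist": [0,0,0]},{"gripper": 0,"dp": [0,-0.3,0],"twist": [0,0,0]},{"gripper": 0,"dp": [0,-0.45,0],"twist": [0,0,0]},{"gripper": 0,"dp": [0,-0.6,0],"twist": [0,0,0]},{"gripper": 0,"dp": [0,-0.75,0],"twist": [0,0,0]},{"gripper": 0,"dp": [0,-0.9,0],"twist": [0,0,0]},{"gripper": 0,"dp": [0,-1,0],"twist": [0,0,0]},{"gripper": 0,"dp": [0,-1,0],"twist": [0,0,0]}]'

```text
time_s: 12.87
eef_pos: [0.4797, -0.2247, 0.2286]
tcp_rot: [180.0, 0.0, 177.9]
ft_force: [-0.3, 0.2, -0.5]
width: 0.504
```

```bash
python3 - <<'E'
from h import *
a=snap('top','t3.png')['color'][155:280,185:400]; b=snap('scene','s3.png')['color'][120:320,200:460]
cv2.imwrite('pics/c3.png',np.hstack([cv2.resize(a,(400,300),interpolation=2),cv2.resize(b,(390,300),interpolation=2)]))
s=dict(np.load('pics/t3.png.npz')); g=cv2.cvtColor(s['color'],cv2.COLOR_BGR2GRAY)
cs,_=cv2.findContours(((g>205)*255).astype('u1'),cv2.RETR_EXTERNAL,cv2.CHAIN_APPROX_NONE)
for c in cs:
    x,y,w,h=cv2.boundingRect(c)
    if cv2.contourArea(c)>1500 and 190<x<390 and 160<y<260:
        for z in(.063,.083): print(z,cv2.minAreaRect(ray(s,c[:,0],z)[:,:2].astype('f4')))
E
```

```text
0.063 ((0.4796420633792877, -0.01986054703593254), (0.09870406985282898, 0.15858927369117737), 88.15814208984375)
0.083 ((0.4770924746990204, -0.020577631890773773), (0.09644502401351929, 0.15495961904525757), 88.15814208984375)
0.063 ((0.4584645926952362, 0.12206105142831802), (0.1429731398820877, 0.18535177409648895), 81.82964324951172)
0.083 ((0.45639970898628235, 0.11809581518173218), (0.13970087468624115, 0.18110957741737366), 81.82968139648438)
```

View pics/c3.png

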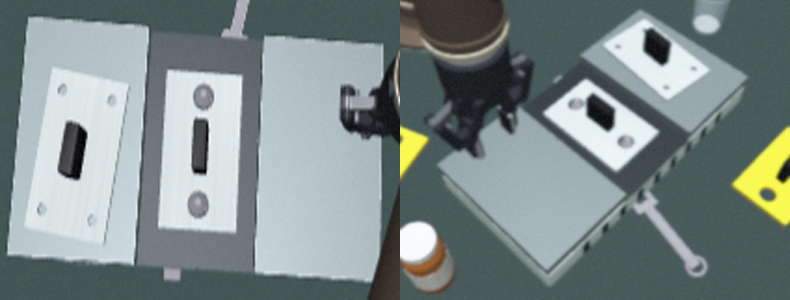

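Both pins fill the two holes, at (203,96) and (198,205) in the top half of the picture. The plate lies flat at yaw −1.8°, and the four-hole plate looks untouched. Handing in.

```bash
python3 -c "
from h import *
print(env.job_done())"
```

```text
the job is handed in; nothing more can be done
None
```

The two-hole plate is seated on the sunken stage with both pins through its holes, and the job is handed in at about 13 s of the 35 s allowed. I gripped it by its black bar and slid it about 1 mm above the ledge with a 7° turn. I then lowered it over the pins, let go, and moved the arm clear.

**Checks that agreed:**
- The plate touched down 20 mm below the height at which I gripped it on the ledge, matching the stage depth, and its weight came off the wrist.
- The last top view shows both pins filling the holes. The plate's centre is at (0.480, −0.020) m and its yaw is −1.8°, against a measured stage of (0.4795, −0.021) m and −1.85°.
- The wrist force readings stayed below 7 N.

**Check that failed:** the four-hole plate's outline merged with the bright ledge in the final picture, so its measured rectangle is no use. By eye it is where it started, and the arm never touched it.

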